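# Nest the clay pots in the wicker bin

### The arm

A 6-joint arm with a two-finger parallel gripper is mounted at the origin on the work surface. World frame = base frame: x ahead of the robot, y to its left, z up, the work surface at z = 0. Lengths are in m, angles in rad, forces in N, time in s.
With the tool pointing down it reaches from about 0.375 to 0.925 m from the base axis. Payload 5.7 kg.
Tool frame: the origin (TCP) lies at the very end of the fingers, on their centre line; the grasp point (between the pads) lies 19 mm behind it; z points along the fingers, y is the line along which they close (so a half turn about z gives the same grasp; the last joint's range is limited). The gripper opens to 88 mm and grips with 3 to 60 N. Pads are 20 mm wide; open, the fingers measure 115 mm over their backs; the gripper's body (75 mm by 178 mm) begins 61 mm behind the grasp point.
Start: joints at [-1.401, 0.359, 1.51, -0, 1.272, -0.115], TCP at [0.169, -0.576, 0.223] pointing down, gripper open.
Joint ranges: [-2.97, 2.97], [-1.01, 2.36], [0.21, 2.38], [-0.96, 4.11], [0.2, 2.71], [-2.98, 2.98]. Speed limits (rad/s): [2.39, 2.39, 3.14, 3.14, 3.14, 3.14].

### API

Orientations are given as a 3x3 rotation matrix whose columns are the frame's x, y, z axes.
In Python, from plant import readout, grab_frame, get_calibration, arm gives the robot as it stands.
- The arm moves only by the shell command python3 -m inch 'ROWS'. ROWS is text: rows parted by semicolons, each of 5 numbers parted by spaces: the finger opening in mm, from 0 to 87.8, then the shift along the world's x, y, z in units of 30 mm (1.0 is 30 mm), then the turn about the world's z in units of 5 degrees (1.0 is 5 degrees). A call has exactly 10 rows; each row is the pose to reach, as a shift and turn from the pose commanded when the call began; what a row does not reach only later rows make up. A row lasts 1/12 s, in which the tool goes at most 41.7 mm and 7.16 degrees, less where a joint would pass 70% of its speed; a pose out of reach is approached as far as the arm can. A call with a gripper value outside its range is refused whole. The fingers move at their own pace and stop on an object; the grip force is fixed at half the most. Time passes only in rows, so rows that repeat a pose let the fingers close, or fill a call up. It gives the time, the measured TCP pose, the force, the opening and the grip force at its end, in the units of the state.
- readout.get_obs(): the state, without advancing time (a new reading comes with each control period).
- grab_frame(name): name is "side" or "top" or "wrist"; returns the picture (384x512x3 uint8, blue, green, red); there is no depth.
- get_calibration(name): a dict with "mtx" (3x3 intrinsics, pixels), "world_to_cam" (4x4, takes a point from world to camera coordinates); the wrist camera has in their place "T_tool_cam" (4x4, takes a point from camera to tool coordinates, whose origin is the TCP and whose axes are the flange's). Camera axes: x right, y down, z forward; pixel columns grow to the right and rows downward; lengths in m; the calibration is good to about 2 mm. A picture is of the moment at which its call begins: read the wrist's pose just before it. get_calibration takes no time and is no camera call.
- arm.close_job(): hands the job in; it is judged then, once.
The state is a dict: "clock": time; "joint_pos": joint angles; "dq": joint speeds; "joint_efforts": joint torques, N m; "ee_pos": TCP position; "tool_rot": TCP orientation; "contact_force": force on the tool from outside, world axes, zero at the start; "ft_torque": the same for the moment, N m; "finger_gap": finger opening in m; "grasp_force": force on a finger pad.
Only numpy, scipy, OpenCV 4.12 (cv2) and the standard library are available. Lean on these libraries where they do the work, as an engineer would, in place of code of your own. Each camera call takes 0.05 s, during which the arm holds its last target. There are 200 camera calls.

### The job

Put the clay pots away in the square wicker-look bin on the bench: stand the smallest pot mouth down in the middle of the bin, put the medium one mouth down over it, then the largest over both, so that every rim sits fully down on the bin floor, and last lay the clay saucer, right way up and centred, on top of the largest pot. Set each piece down rather than dropping it, and leave the tumbler, the ice scraper and the polish tin where they are.

Things in the scene. Friction and masses are not known exactly. Their poses are not given: they have to be found in the camera images.
- pot_small: Round terracotta plant pot standing mouth down (flat base with a dark dot on top), tapering upwards, wall 3 mm, base 4 mm. The smallest: 40 mm across the mouth, 32 mm across the base, 46 mm tall, 40 g. Origin: centre of the mouth (its underside as it stands), z up to the base; starts on the bench (z = 0).
- pot_medium: Round terracotta plant pot standing mouth down (flat base with a dark dot on top), tapering upwards, wall 3 mm, base 4 mm. The medium one: 54 mm across the mouth outside (48 mm inside), 44 mm across the base, 58 mm tall (54 mm deep inside), 80 g; 4 mm to spare all round over the small pot. Origin: centre of the mouth (its underside as it stands), z up to the base; starts on the bench (z = 0).
- pot_large: Round terracotta plant pot standing mouth down (flat base with a dark dot on top), tapering upwards, wall 3 mm, base 4 mm. The largest: 68 mm across the mouth outside (62 mm inside), 56 mm across the base, 70 mm tall (66 mm deep inside), 140 g; 4 mm to spare all round over the medium pot. Origin: centre of the mouth (its underside as it stands), z up to the base; starts on the bench (z = 0).
- saucer: Round terracotta saucer, a shallow dish lying open side up: 62 mm across its foot, 66 mm across its rim, 14 mm high, wall 3 mm, floor 4 mm. Origin: centre of its underside; z up. Starts on the bench (origin z = 0), and belongs on the flat base of the inverted large pot.
- bin: Square, shallow, open brown wicker-look hard plastic bin that stands fast on the bench: 172 x 172 mm outside, 160 x 160 mm inside, walls 6 mm thick and 40 mm high above the bench, flat inner floor 6 mm above the bench. Origin: centre of its underside (bench level); x and y along its sides. The nest is built in the middle of its floor.
- key_block: Bystander, fixed: wooden key block 60 x 150 x 35 mm (x, y, z) with three upright steel pegs 8 mm thick whose tips are 70 mm above the bench. Origin: centre of its underside.
- tumbler: Bystander, loose: upright stainless tumbler 72 mm across, 115 mm tall, standing near the key block; leave it. Origin: centre of its underside.
- scraper: Bystander, loose: red ice scraper with a black handle, lying flat, 170 mm long along its x (head at +x, 85 mm wide), 18 mm high; leave it. Origin: on the bench, under the middle of its length.
- tin: Bystander, loose: low round steel shoe-polish tin 60 mm across, 22 mm high, lying among the pots; leave it. Origin: centre of its underside.
Mind the look-alikes: they are no part of the job. Leave any blue look-alike of the pot_medium alone.

How it is judged:
By the outcome, as a careful person would: the job done as asked, in the order asked, and still so for the second after the job is handed in, with the robot touching nothing.
It also fails if it takes over 112 s, if anything falls off the work surface, if the arm or the gripper's body presses on something with over 40 N, if the wrist force passes 120 N, or if a joint passes its speed limit or range.

## Working session

There is one attempt and no reset: what is moved stays moved. The work goes in short steps, Python scripts to look and compute and a shell command to move; the robot and the scene stay as the last step left them, time stands still between calls to the robot, and variables do not carry over. Pictures are saved under pics/ and viewed, at most 14 in all, crops included, and the job is handed in when it is done.

```bash
ls; mkdir -p pics; python3 - <<'E'
from plant import readout, grab_frame, get_calibration
import cv2
for n in ("top","side","wrist"):
    cv2.imwrite(f"pics/{n}0.png",grab_frame(n)); print(n,get_calibration(n))
o=readout.get_obs();print(o['clock'],o['ee_pos'],o['tool_rot'],o['finger_gap'])
E
```

```text
pics
top {'mtx': array([[386.76263959,   0.        , 251.83155376],
       [  0.        , 386.76263959, 189.06953542],
       [  0.        ,   0.        ,   1.        ]]), 'world_to_cam': array([[ 0.01618227, -0.9998533 ,  0.00561288,  0.00185618],
       [-0.97860486, -0.01698944, -0.20504608,  0.51186957],
       [ 0.20511136, -0.00217468, -0.97873623,  0.75755291],
       [ 0.        ,  0.        ,  0.        ,  1.        ]])}
side {'mtx': array([[407.77017275,   0.        , 257.90438619],
       [  0.        , 407.77017275, 189.40288267],
       [  0.        ,   0.        ,   1.        ]]), 'world_to_cam': array([[ 0.95908992, -0.28289487,  0.01081729, -0.51015537],
       [-0.1508951 , -0.54315802, -0.82596007,  0.13013212],
       [ 0.23953537,  0.7905377 , -0.56362483,  0.75350017],
       [ 0.        ,  0.        ,  0.        ,  1.        ]])}
wrist {'mtx': array([[286.87442922,   0.        , 257.51223763],
       [  0.        , 286.87442922, 191.49532009],
       [  0.        ,   0.        ,   1.        ]]), 'T_tool_cam': array([[ 1.54551570e-03, -9.56599681e-01, -2.91401205e-01,
         7.93413290e-02],
       [ 9.99998457e-01,  1.23497982e-03,  1.24958996e-03,
        -3.11344576e-04],
       [-8.35482746e-04, -2.91402686e-01,  9.56600113e-01,
        -1.61092298e-01],
       [ 0.00000000e+00,  0.00000000e+00,  0.00000000e+00,
         1.00000000e+00]])}
0.15 [ 0.16847366 -0.57530903  0.22200993] [[ 9.59714179e-01  2.80978001e-01 -2.38495171e-04]
 [ 2.80978055e-01 -9.59713186e-01  1.39034543e-03]
 [ 1.61769518e-04 -1.40134613e-03 -9.99999005e-01]] 0.08737818074034699
```

View pics/top0.png

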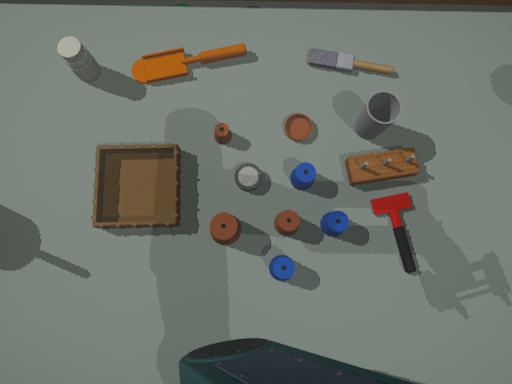

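View pics/side0.png

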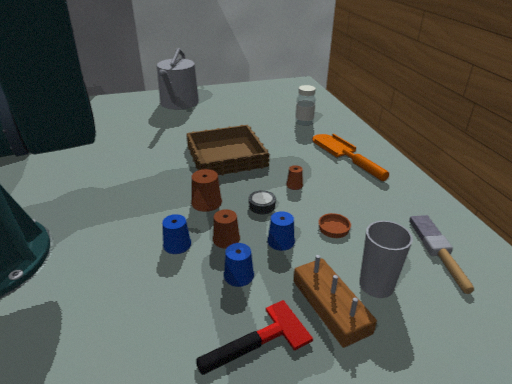

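The top view shows the small pot at (222,131), medium at (288,222), large at (225,228), saucer at (298,127) and bin at (138,187). The tin is at (248,177), and three blue decoys sit at (303,176), (335,223) and (282,268). The side view shows the same layout, with the pots at (295,177), (226,228) and (205,190), and the saucer at (335,225).

```bash
cat > h.py <<'E'
import cv2, numpy as np
from plant import readout, grab_frame, get_calibration
def cam(n,o=None):
    c=get_calibration(n); K=c['mtx']
    if n!='wrist':
        M=c['world_to_cam']; 
    else:
        o=o or readout.get_obs(); T=np.eye(4);T[:3,:3]=o['tool_rot'];T[:3,3]=o['ee_pos']
        M=np.linalg.inv(T@c['T_tool_cam'])
    return K,M
def ray(C,p):
    K,M=C; R=M[:3,:3]; d=R.T@np.linalg.inv(K)@np.array([p[0],p[1],1.]); return -R.T@M[:3,3],d/np.linalg.norm(d)
def plane(C,p,z):
    o,d=ray(C,p); return o+d*(z-o[2])/d[2]
def tri(C1,p1,C2,p2):
    X=cv2.triangulatePoints(C1[0]@C1[1][:3],C2[0]@C2[1][:3],np.array(p1,float).reshape(2,1),np.array(p2,float).reshape(2,1)).ravel();X=X[:3]/X[3]
    o,d=ray(C1,p1);o2,d2=ray(C2,p2);n=np.cross(d,d2);return X,abs((o2-o)@n)/np.linalg.norm(n)
def redmask(im):
    h=cv2.cvtColor(im,cv2.COLOR_BGR2HSV); return cv2.inRange(h,(0,120,40),(14,255,255))
def comp(m,p):
    """component of mask nearest p"""
    n,l,s,c=cv2.connectedComponentsWithStats(m); 
    i=min([k for k in range(1,n) if s[k,4]>25],key=lambda k:np.hypot(*(c[k]-p))); return l==i,s[i],c[i]
def dot(im,p,r=6):
    """dark dot near p: darkness-weighted centroid"""
    x,y=map(int,p); g=im[...,2].astype(float)[y-r:y+r+1,x-r:x+r+1]
    w=np.clip(np.median(g)*0.75-g,0,None); yy,xx=np.mgrid[y-r:y+r+1,x-r:x+r+1]
    return np.array([(w*xx).sum(),(w*yy).sum()])/w.sum()
E
python3 - <<'E'
from h import *
t=cv2.imread('pics/top0.png');s=cv2.imread('pics/side0.png')
a=cv2.resize(t[80:290,85:345],None,fx=3,fy=3,interpolation=cv2.INTER_CUBIC)
b=cv2.resize(s[110:260,170:370],None,fx=4,fy=4,interpolation=cv2.INTER_CUBIC)
cv2.imwrite('pics/tc.png',a[:600,:800]);cv2.imwrite('pics/sc.png',b)
E
```

```text
(no output)
```

View pics/tc.png

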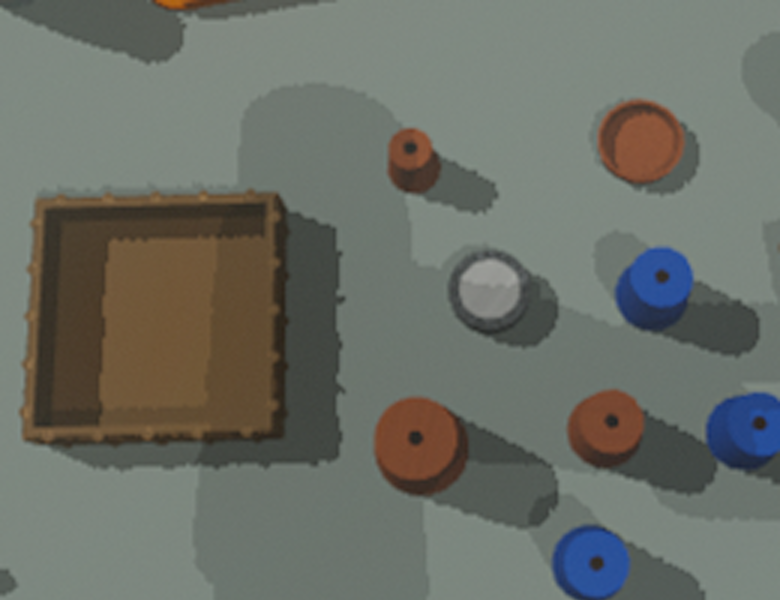

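View pics/sc.png

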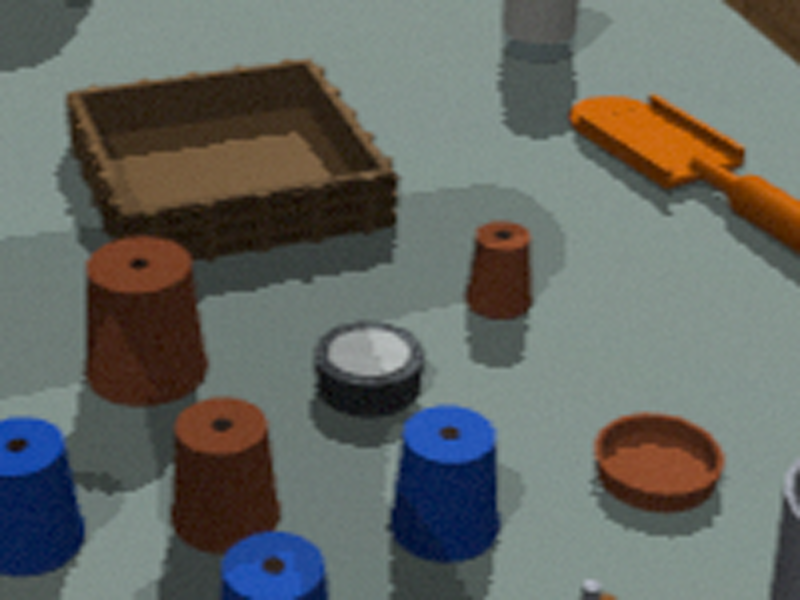

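The zoomed views give the dots, the bin rim corners and the saucer outline. Next I triangulate them.

```bash
python3 - <<'E'
from h import *
t=cv2.imread('pics/top0.png');s=cv2.imread('pics/side0.png')
T=cam('top');S=cam('side');np.set_printoptions(precision=4,suppress=True)
for n,a,b in (('small',(410,148),(503,235)),('med',(612,421),(221,425)),('large',(416,438),(139,264))):
    a=dot(t,np.array(a)/3+(85,80),4);b=dot(s,np.array(b)/4+(170,110),4)
    X,e=tri(T,a,S,b);print(n,a,b,X,e)
cs=[]
for a,b in (((36,198),(312,62)),((280,193),(393,175)),((277,435),(108,215)),((25,437),(70,95))):
    pa=np.array(a)/3+(85,80);pb=np.array(b)/4+(170,110)
    X,e=tri(T,pa,S,pb);print('bin',X,e,plane(T,pa,.04)[:2],plane(S,pb,.04)[:2]);cs.append(plane(T,pa,.04)[:2])
c=np.array(cs);print(c.mean(0),np.degrees(np.arctan2(*(c[0]-c[3])[::-1])),np.degrees(np.arctan2(*(c[1]-c[2])[::-1])))
# saucer
for im,C,p in ((t,T,(298,127)),(s,S,(335,225))):
    m,st,cc=comp(redmask(im),p); k=cv2.findContours(m.astype(np.uint8),0,1)[0][0]
    hull=k[:,0]; el=cv2.fitEllipse(hull.astype(np.float32));
    print('saucer',st,cc,el[0],el[1],plane(C,el[0],.007)[:2],plane(C,el[0],.014)[:2])
# tin via top
print('tin',plane(T,(490/3+85,288/3+80),.022))
for p in((661,276),(760,424),(596,563)): print('blue',plane(T,np.array(p)/3+(85,80),.058))
E
```

```text
small [221.3447 128.8151] [294.7584 169.3356] [0.6455 0.0796 0.0442] 0.0031087167570186414
med [288.5885 219.8981] [225.0307 215.7885] [ 0.447  -0.0658  0.0585] 0.0007604366802286237
large [223.0966 225.455 ] [204.3388 175.4945] [0.432  0.067  0.0706] 0.0007007770813983844
bin [0.6057 0.3507 0.0356] 0.00012599004695245755 [0.6044 0.3488] [0.6032 0.3417]
bin [0.6101 0.1723 0.0404] 0.0021244158482184587 [0.6114 0.1723] [0.6092 0.1726]
bin [0.4322 0.1638 0.0446] 0.00457453714954406 [0.4352 0.1647] [0.431  0.1713]
bin [0.4321 0.3406 0.0371] 0.0017823982559577887 [0.4308 0.3394] [0.4323 0.3349]
[0.5205 0.2563] 3.103682151002222 2.4794924702556793
saucer [285 114  28  27 510] [298.7922 127.6118] (298.07672119140625, 126.64934539794922) (25.928091049194336, 27.007280349731445) [ 0.6697 -0.0935] [ 0.667  -0.0926]
saucer [319 213  32  25 610] [334.0934 225.0443] (334.1125793457031, 225.0763702392578) (23.339065551757812, 31.224689483642578) [ 0.668  -0.0915] [ 0.6635 -0.0991]
tin [0.5474 0.0185 0.022 ]
blue [ 0.5494 -0.1015  0.058 ]
blue [ 0.4463 -0.1679  0.058 ]
blue [ 0.3514 -0.0558  0.058 ]
```

```bash
python3 -m inch '85 0.8 1.1 0 -0.13; 85 1.6 2.2 0 -0.26; 85 2.4 3.3 0 -0.4; 85 3.2 4.4 0 -0.53; 85 4 5.5 0 -0.66; 85 4.8 6.6 0 -0.8; 85 5.6 7.7 0 -0.93; 85 6.4 8.8 0 -1.06; 85 7.2 9.9 0 -1.2; 85 8 11 0 -1.33'
python3 -m inch '85 0.8 1.1 0 -0.13; 85 1.6 2.2 0 -0.26; 85 2.4 3.3 0 -0.4; 85 3.2 4.4 0 -0.53; 85 4 5.5 0 -0.66; 85 4.8 6.6 0 -0.8; 85 5.6 7.7 0 -0.93; 85 6.4 8.8 0 -1.06; 85 7.2 9.9 0 -1.2; 85 7.9 10.83 0 -1.33'
```

```text
clock: 0.98
ee_pos: [0.4092, -0.2439, 0.2226]
tool_rot: [[0.986, 0.167, 0.0], [0.167, -0.986, 0.0], [0.0, -0.0, -1.0]]
contact_force: [1.2, -0.5, -0.3]
finger_gap: 0.0849
grasp_force: 0.0
clock: 1.82
ee_pos: [0.6465, 0.0818, 0.2223]
tool_rot: [[0.999, 0.053, -0.0], [0.053, -0.999, 0.001], [-0.0, -0.001, -1.0]]
contact_force: [0.3, -1.2, -0.8]
finger_gap: 0.0847
grasp_force: 0.0
```

```bash
python3 - <<'E'
from h import *
import json
o=readout.get_obs();im=grab_frame('wrist');cv2.imwrite('pics/w1.png',im)
C=cam('wrist',o)
for n,X in (('small',[.6455,.0796,.046]),('saucer',[.668,-.093,.014]),('large',[.432,.067,.07]),('binc',[.5205,.256,.006])):
    p=C[0]@(C[1]@np.r_[X,1])[:3];print(n,p[:2]/p[2])
E
```

```text
small [259.08460057 173.80858394]
saucer [392.45914613 158.28172177]
large [259.6429051  333.06585401]
binc [133.2272819 244.510096 ]
```

View pics/w1.png

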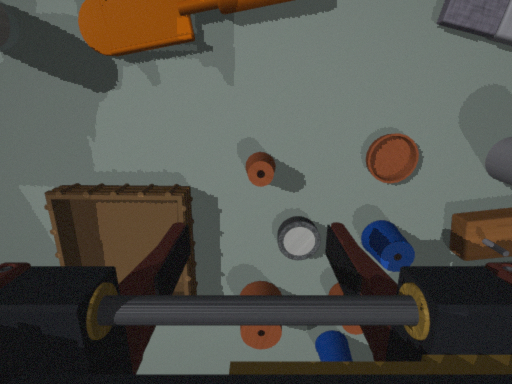

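The wrist view shows the small pot's dot at (261,174), the saucer at (392,158), the large pot's dot at (261,333), and the bin's far edge running from (50,190) to (190,187). All of these match the two-view fixes within a few pixels.

```bash
python3 - <<'E'
from h import *
np.set_printoptions(precision=4,suppress=True)
o=readout.get_obs();im=cv2.imread('pics/w1.png');C=cam('wrist',o);T=cam('top');S=cam('side')
a=dot(im,(261,174),6);print(a,plane(C,a,.046), tri(C,a,T,(221.34,128.8)),tri(C,a,S,(294.9,169)))
a=dot(im,(261,333),6);print(a,plane(C,a,.07), tri(C,a,T,(223.1,225.45)))
m,st,cc=comp(redmask(im),(392,158));k=cv2.findContours(m.astype(np.uint8),0,1)[0][0];el=cv2.fitEllipse(cv2.convexHull(k).astype(np.float32))
print('saucer',el,plane(C,el[0],.012))
E
```

```text
[260.3675 173.5933] [0.6504 0.0834 0.046 ] (array([0.6491, 0.081 , 0.0388]), np.float64(0.0035370558873948055)) (array([0.6474, 0.0843, 0.0411]), np.float64(0.0030677147987663907))
[260.833 332.626] [0.4381 0.0705 0.07  ] (array([0.433 , 0.0684, 0.0642]), np.float64(0.0027264449589319063))
saucer ((392.00799560546875, 157.52566528320312), (47.690406799316406, 53.19382858276367), 61.689842224121094) [ 0.6736 -0.0874  0.012 ]
```

```bash
cat >> h.py <<'E'
def shot():
    o=readout.get_obs(); im=grab_frame('wrist'); return im,cam('wrist',o),o
def fdot(im,C,X,rad,r=10):
    """find dark dot near the projection of X, inside red object"""
    p=C[0]@(C[1]@np.r_[X,1])[:3];p=p[:2]/p[2]
    x,y=p.round().astype(int);g=cv2.GaussianBlur(im[...,2],(3,3),0)
    m=np.full(g.shape,255,np.uint8);w=g[y-r:y+r+1,x-r:x+r+1]
    v,_,l,_=cv2.minMaxLoc(w);q=np.array([x-r+l[0],y-r+l[1]]);return dot(im,q,rad)
E
python3 - <<'E'
from h import *
np.set_printoptions(precision=4,suppress=True)
im,C,o=shot();T=cam('top');print(o['ee_pos'],readout.get_obs()['ee_pos'],o['tool_rot'][:2,:2].ravel())
a=dot(im,(261,174),6);print(a,plane(C,a,.046))
a=dot(im,(261,333),6);print(a,plane(C,a,.07))
m,st,cc=comp(redmask(im),(392,158));k=cv2.findContours(m.astype(np.uint8),0,1)[0][0];el=cv2.fitEllipse(cv2.convexHull(k).astype(np.float32))
print('saucer',el,plane(C,el[0],.012))
E
```

```text
[0.6503 0.0865 0.2222] [0.6482 0.0835 0.222 ] [ 0.9985  0.0542  0.0542 -0.9985]
[264.3192 177.3027] [0.6461 0.0784 0.046 ]
[264.1842 336.0191] [0.4328 0.0657 0.07  ]
saucer ((395.6272277832031, 161.53768920898438), (47.51416778564453, 53.39791488647461), 63.577415466308594) [ 0.6686 -0.0931  0.012 ]
```

```bash
python3 -m inch '60 0 0 -0.8 0; 60 0 0 -1.6 0; 60 0 0 -2.3 0; 60 0 0 -2.8 0; 60 0 0 -3.1 0; 60 0 0 -3.2 0; 60 0 0 -3.2 0; 60 0 0 -3.2 0; 60 0 0 -3.2 0; 60 0 0 -3.2 0' | head -2
python3 - <<'E'
from h import *
np.set_printoptions(precision=4,suppress=True)
im,C,o=shot();print(o['ee_pos'],readout.get_obs()['ee_pos'])
a=fdot(im,C,[.646,.0784,.046],8);print(a,plane(C,a,.046))
cv2.imwrite('pics/w2.png',im)
E
```

```text
clock: 2.75
ee_pos: [0.6464, 0.079, 0.1279]
[0.6464 0.079  0.1279] [0.6463 0.0791 0.1277]
[258.1793 197.8819] [0.646  0.0782 0.046 ]
```

```bash
python3 -m inch '60 0 0 -0.8 0; 60 0 0 -1.6 0; 60 0 0 -2.4 0; 60 0 0 -3.1 0; 60 0 0 -3.6 0; 60 0 -0.02 -3.83 0; 60 0 -0.02 -3.83 0; 20 0 -0.02 -3.83 0; 20 0 -0.02 -3.83 0; 20 0 -0.02 -3.83 0'
python3 -m inch '20 0 0 0 0; 20 0 0 0 0; 20 0 0 0 0; 20 0 0 0 0; 20 0 0 0.2 0; 20 0 0 0.6 0; 20 0 0 1.2 0; 20 0 0 2 0; 20 0 0 2.6 0; 20 0 0 3 0'
```

```text
clock: 3.63
ee_pos: [0.6468, 0.0785, 0.0132]
tool_rot: [[0.999, 0.053, 0.003], [0.053, -0.999, 0.0], [0.003, -0.0, -1.0]]
contact_force: [-0.4, 0.8, -0.1]
finger_gap: 0.0439
grasp_force: 0.0
clock: 4.47
ee_pos: [0.6464, 0.0785, 0.1045]
tool_rot: [[0.999, 0.053, 0.002], [0.053, -0.999, 0.0], [0.002, -0.0, -1.0]]
contact_force: [-0.5, -0.2, -0.4]
finger_gap: 0.0367
grasp_force: 29.9
```

```bash
python3 -m inch '20 -0.3 0.45 1 0; 20 -0.9 1.25 1.6 0; 20 -1.5 2.2 2 0; 20 -2.2 3.1 2 0; 20 -2.9 4 2 0; 20 -3.5 4.9 2 0; 20 -3.9 5.5 2 0; 20 -4.18 5.9 2 0; 20 -4.18 5.9 2 0; 20 -4.18 5.9 2 0'|head -2
python3 - <<'E'
from h import *
im,C,o=shot();cv2.imwrite('pics/w3.png',im);print(o['ee_pos'],readout.get_obs()['ee_pos'])
np.save('c3.npy',C[1])
E
```

```text
clock: 5.3
ee_pos: [0.52, 0.2556, 0.1619]
[0.52002586 0.25559933 0.16187074] [0.52066748 0.25504695 0.16185945]
```

View pics/w3.png

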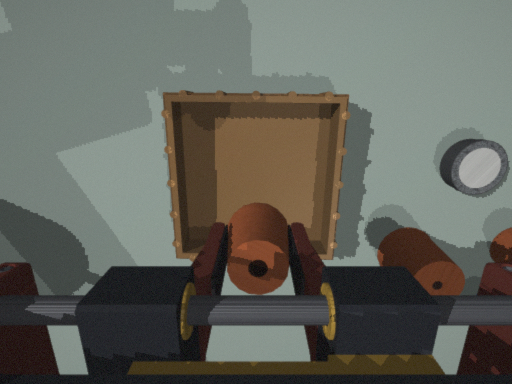

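The wrist view shows the bin rim corners at about (163,94), (348,95), (335,260) and (177,260). The small pot is held upright between the fingers with its dot at (258,268).

```bash
python3 - <<'E'
from h import *
np.set_printoptions(precision=4,suppress=True)
C=(get_calibration('wrist')['mtx'],np.load('c3.npy'));T=cam('top');S=cam('side')
im=cv2.imread('pics/w3.png')
w=[(163,94),(348,95),(335,260),(177,260)]
t=[np.array(a)/3+(84.7,79.7) for a in ((36,198),(280,193),(277,435),(25,437))]
s=[np.array(a)/4+(169.6,109.6) for a in ((312,62),(393,175),(108,215),(70,95))]
P=[]
for a,b,c in zip(w,t,s):
    X,e=tri(C,a,T,b);P.append(plane(C,a,.04));print(P[-1][:2],plane(T,b,.04)[:2],'h',X[2],e)
P=np.array(P);print('centre',P.mean(0),'TL-BR',(P[0]+P[2])/2,'TR-BL',(P[1]+P[3])/2)
print('top c',np.mean([plane(T,b,.04) for b in t],0),'yaw',np.degrees(np.arctan2(*(P[0]-P[1])[:2])))
# floor seam lit: floor corner pixels via top view
a=fdot(im,C,[.52,.2555,.199],8);print('dot',a,plane(C,a,.192))
E
```

```text
[0.6034 0.3484] [0.6051 0.3496] h 0.04608617435675061 0.0005466621165338645
[0.6122 0.1756] [0.6121 0.173 ] h 0.035853177471274277 0.001216315495579999
[0.4385 0.1644] [0.4358 0.1653] h 0.03831142909584769 0.002341545329403762
[0.4288 0.3398] [0.4315 0.3401] h 0.04366305158832708 0.00016340672779967852
centre [0.5207 0.2571 0.04  ] TL-BR [0.5209 0.2564 0.04  ] TR-BL [0.5205 0.2577 0.04  ]
top c [0.5211 0.257  0.04  ] yaw -2.9037038674542894
dot [257.3184 269.588 ] [0.517  0.2554 0.192 ]
```

```bash
python3 -m inch '20 0 0.05 -0.8 0; 20 0 0.05 -1.6 0; 20 0 0.05 -2.4 0; 20 0 0.05 -3.2 0; 20 0 0.05 -3.9 0; 20 0 0.05 -4.3 0; 20 0 0.05 -4.55 0; 20 0 0.05 -4.65 0; 20 0 0.05 -4.7 0; 20 0 0.05 -4.7 0'
python3 -m inch '20 0 0 0 0; 20 0 0 -0.03 0; 20 0 0 -0.05 0; 20 0 0 -0.07 0; 20 0 0 -0.08 0; 20 0 0 -0.08 0; 20 0 0 -0.08 0; 20 0 0 -0.08 0; 20 0 0 -0.08 0; 20 0 0 -0.08 0'
```

```text
clock: 6.18
ee_pos: [0.521, 0.257, 0.0213]
tool_rot: [[0.999, 0.052, 0.001], [0.052, -0.999, 0.0], [0.001, -0.0, -1.0]]
contact_force: [0.3, 0.2, -0.5]
finger_gap: 0.0368
grasp_force: 29.9
clock: 7.02
ee_pos: [0.5205, 0.2572, 0.0186]
tool_rot: [[0.999, 0.053, 0.001], [0.053, -0.999, 0.0], [0.001, -0.0, -1.0]]
contact_force: [-0.4, 1.0, 4.8]
finger_gap: 0.0364
grasp_force: 30.1
```

```bash
python3 -m inch '45 0 0 0 0; 60 0 0 0 0; 60 0 0 0 0; 60 0 0 0 0; 60 0 0 0.3 0; 60 0 0 1 0; 60 0 0 2 0; 60 0 0 3.2 0; 60 0 0 4.2 0; 60 0 0 5 0' | head -2
python3 -m inch '80 0 0 0.8 0; 80 0 0 1.4 0; 80 0 0 1.8 0; 80 0 0 1.8 0; 80 0 0 1.8 0; 80 0 0 1.8 0; 80 0 0 1.8 0; 80 0 0 1.8 0; 80 0 0 1.8 0; 80 0 0 1.8 0' | head -2
cat >> h.py <<'E'
def rel(X):
    """measure a dot near X: world at X[2] height and offset from the TCP, tool pose"""
    im,C,o=shot(); a=fdot(im,C,X,6); P=plane(C,a,X[2]); print('ee',o['ee_pos'],'px',a,'P',P,'P-ee mm',(P-o['ee_pos'])*1e3); return im,C,o,a
E
python3 - <<'E'
from h import *
np.set_printoptions(precision=4,suppress=True)
im,*_=rel([.521,.257,.052]);cv2.imwrite('pics/w4.png',im)
E
```

```text
clock: 7.85
ee_pos: [0.5208, 0.2572, 0.1715]
clock: 8.68
ee_pos: [0.5198, 0.2569, 0.2216]
ee [0.5198 0.2569 0.2216] px [257.2693 174.2049] P [0.5197 0.2568 0.052 ] P-ee mm [  -0.1898   -0.0637 -169.6235]
```

View pics/w4.png

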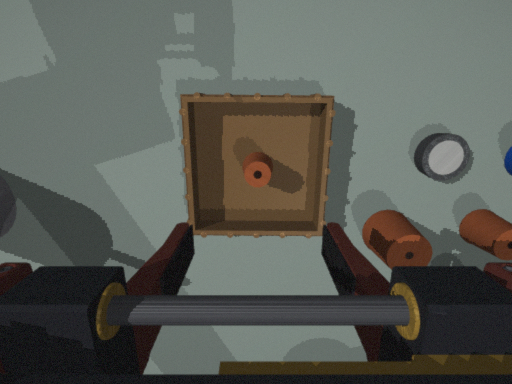

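The small pot stands upright in the middle of the bin with its dot at (257,174). On to the medium pot.

```bash
python3 -m inch '75 -0.12 -0.6 0 0; 75 -0.38 -1.7 0 0; 75 -0.67 -2.95 0 0; 75 -0.96 -4.2 0 0; 75 -1.25 -5.5 0 0; 75 -1.55 -6.8 0 0; 75 -1.84 -8.1 0 0; 75 -2.15 -9.4 0 0; 75 -2.35 -10.3 0 0; 75 -2.45 -10.76 0 0' | head -2
python3 -m inch '75 0 0 -0.8 0; 75 0 0 -1.6 0; 75 0 0 -1.9 0; 75 0 0 -2 0; 75 0 0 -2 0; 75 0 0 -2 0; 75 0 0 -2 0; 75 0 0 -2 0; 75 0 0 -2 0; 75 0 0 -2 0' | head -2
python3 - <<'E'
from h import *
np.set_printoptions(precision=4,suppress=True)
im,*_=rel([.447,-.0658,.058]);cv2.imwrite('pics/w5.png',im);print(readout.get_obs()['ee_pos'])
E
```

```text
clock: 9.57
ee_pos: [0.4458, -0.0688, 0.2224]
clock: 10.4
ee_pos: [0.4471, -0.0658, 0.1629]
ee [ 0.4471 -0.0658  0.1629] px [258.2189 189.9565] P [ 0.4471 -0.0668  0.058 ] P-ee mm [   0.052    -0.9486 -104.8525]
[ 0.4469 -0.0658  0.1627]
```

```bash
python3 -m inch '75 0 -0.03 -0.8 0; 75 0 -0.03 -1.7 0; 75 0 -0.03 -2.6 0; 75 0 -0.03 -3.5 0; 75 0 -0.03 -4.2 0; 75 0 -0.03 -4.6 0; 75 0 -0.03 -4.82 0; 75 0 -0.03 -4.82 0; 35 0 -0.03 -4.82 0; 35 0 -0.03 -4.82 0' | sed -n '1,2p;4,6p'
python3 -m inch '35 0 0 0 0; 35 0 0 0 0; 35 0 0 0 0; 35 0 0 0.1 0; 35 0 0 0.6 0; 35 0 0 1.4 0; 35 0 0 2.4 0; 35 0 0 3.4 0; 35 0 0 4.2 0; 35 0 0 4.7 0'| sed -n '1,2p;4,6p'
```

```text
clock: 11.28
ee_pos: [0.4475, -0.0669, 0.0185]
contact_force: [-0.2, -0.3, 0.4]
finger_gap: 0.0652
grasp_force: 0.0
clock: 12.12
ee_pos: [0.4475, -0.0669, 0.1616]
contact_force: [1.1, -0.3, -1.5]
finger_gap: 0.0501
grasp_force: 29.9
```

```bash
python3 -m inch '35 0.12 0.6 0 0; 35 0.38 1.7 0 0; 35 0.67 2.95 0 0; 35 0.96 4.2 0 0; 35 1.25 5.5 0 0; 35 1.55 6.8 0 0; 35 1.84 8.1 0 0; 35 2.15 9.4 0 0; 35 2.35 10.3 0 0; 35 2.45 10.79 0 0' | head -2
python3 -m inch '35 0 0 0 0; 35 0 0 0 0; 35 0 0 0 0; 35 0 0 0 0; 35 0 0 -0.2 0; 35 0 0 -0.6 0; 35 0 0 -1 0; 35 0 0 -1.2 0; 35 0 0 -1.2 0; 35 0 0 -1.2 0' | sed -n '1,6p'
python3 - <<'E'
from h import *
np.set_printoptions(precision=4,suppress=True)
o=readout.get_obs()
im,*_=rel(np.r_[o['ee_pos'][:2],o['ee_pos'][2]+.040]);cv2.imwrite('pics/w6.png',im);s=grab_frame('side');cv2.imwrite('pics/s6.png',cv2.resize(s[90:240,130:330],None,fx=3,fy=3))
E
```

```text
clock: 12.95
ee_pos: [0.5206, 0.2604, 0.159]
clock: 13.78
ee_pos: [0.5199, 0.2564, 0.1224]
tool_rot: [[0.999, 0.052, -0.001], [0.052, -0.999, -0.0], [-0.001, 0.0, -1.0]]
contact_force: [0.1, -0.2, 0.4]
finger_gap: 0.0499
grasp_force: 29.9
ee [0.5199 0.2564 0.1224] px [258.1149 271.6186] P [0.522  0.2561 0.1624] P-ee mm [ 2.0988 -0.2865 40.    ]
```

View pics/w6.png

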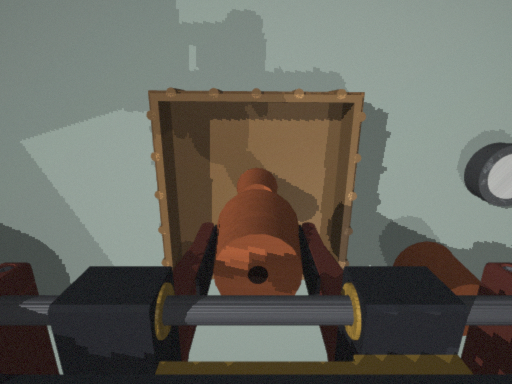

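The medium pot is held over the bin with its dot at (258,272). The small pot shows just below it at (257,178), so I check the side view for tilt.

View pics/s6.png

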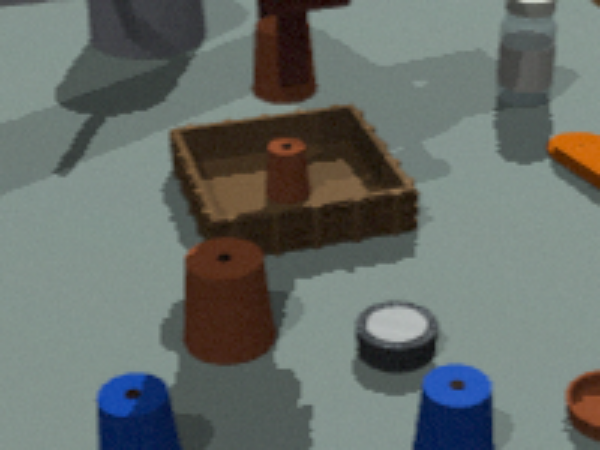

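```bash
python3 - <<'E'
from h import *
S=cam('side')
o=readout.get_obs()
th=np.linspace(0,6.28,100)
for z in (.104,.102,.100):
    X=np.c_[o['ee_pos'][0]+.027*np.cos(th),o['ee_pos'][1]+.027*np.sin(th),th*0+z,th*0+1]
    p=(S[0]@(S[1]@X.T)[:3]);p=(p[:2]/p[2]);print(z,(p[0].min()-130+.33)*3,(p[0].max()-130+.33)*3,(p[1].max()-90+.33)*3)
E
```

```text
0.104 253.76764772825783 318.5345462979284 105.2091212947406
0.102 253.88614541753606 318.58151231388035 107.44525309424972
0.1 254.0043820498825 318.6283751036691 109.6763567461449
```

```bash
python3 -m inch '35 0 0.01 -0.6 0; 35 0 0.01 -1.1 0; 35 0 0.01 -1.6 0; 35 0 0.01 -2 0; 35 0 0.01 -2.4 0; 35 0 0.01 -2.7 0; 35 0 0.01 -2.9 0; 35 0 0.01 -3.05 0; 35 0 0.01 -3.15 0; 35 0 0.01 -3.15 0'
python3 -m inch '35 0 0 0 0; 35 0 0 -0.03 0; 35 0 0 -0.06 0; 35 0 0 -0.09 0; 35 0 0 -0.11 0; 35 0 0 -0.13 0; 35 0 0 -0.14 0; 35 0 0 -0.14 0; 35 0 0 -0.14 0; 35 0 0 -0.14 0'
```

```text
clock: 14.72
ee_pos: [0.5202, 0.2573, 0.028]
tool_rot: [[0.999, 0.053, -0.0], [0.053, -0.999, 0.0], [-0.0, -0.0, -1.0]]
contact_force: [-0.7, 0.0, -1.5]
finger_gap: 0.0499
grasp_force: 29.9
clock: 15.55
ee_pos: [0.5203, 0.2573, 0.0243]
tool_rot: [[0.999, 0.053, 0.0], [0.053, -0.999, 0.0], [0.0, -0.0, -1.0]]
contact_force: [-0.1, -0.1, 4.7]
finger_gap: 0.05
grasp_force: 30.1
```

```bash
python3 -m inch '58 0 0 0 0; 75 0 0 0 0; 75 0 0 0 0; 75 0 0 0 0; 75 0 0 0.3 0; 75 0 0 1 0; 75 0 0 2 0; 75 0 0 3.2 0; 75 0 0 4.2 0; 75 0 0 5 0' | head -2
python3 -m inch '85 0 0 0.8 0; 85 0 0 1.4 0; 85 0 0 1.6 0; 85 0 0 1.6 0; 85 0 0 1.6 0; 85 0 0 1.6 0; 85 0 0 1.6 0; 85 0 0 1.6 0; 85 0 0 1.6 0; 85 0 0 1.6 0' | head -2
python3 - <<'E'
from h import *
np.set_printoptions(precision=4,suppress=True)
im,*_=rel([.521,.257,.064]);rel([.433,.066,.07])
E
```

```text
clock: 16.38
ee_pos: [0.5209, 0.2576, 0.1773]
clock: 17.22
ee_pos: [0.5199, 0.2572, 0.2214]
ee [0.5199 0.2572 0.2214] px [257.4209 176.5483] P [0.52  0.257 0.064] P-ee mm [   0.0388   -0.211  -157.3794]
ee [0.52   0.2572 0.2216] px [409.3483 255.2605] P [0.4326 0.0662 0.07  ] P-ee mm [ -87.3609 -190.9901 -151.558 ]
```

```bash
python3 -m inch '86 -0.3 -0.6 0 0; 86 -0.8 -1.7 0 0; 86 -1.3 -2.8 0 0; 86 -1.8 -3.9 0 0; 86 -2.3 -5 0 0; 86 -2.7 -5.9 0 0; 86 -2.92 -6.37 -0.4 0; 86 -2.92 -6.37 -0.9 0; 86 -2.92 -6.37 -1.3 0; 86 -2.92 -6.37 -1.5 0' | head -2
python3 -m inch '86 0 0 0 0; 86 0 0 0 0; 86 0 0 0 0; 86 0 0 0 0; 86 0 0 0 0; 86 0 0 0 0; 86 0 0 0 0; 86 0 0 0 0; 86 0 0 0 0; 86 0 0 0 0' | head -2
python3 - <<'E'
from h import *
np.set_printoptions(precision=4,suppress=True)
rel([.4328,.066,.07]);print(readout.get_obs()['ee_pos'])
E
```

```text
clock: 18.15
ee_pos: [0.4317, 0.0657, 0.176]
clock: 18.98
ee_pos: [0.4326, 0.0662, 0.1771]
ee [0.4326 0.0662 0.1771] px [257.6295 189.6085] P [0.4322 0.0658 0.07  ] P-ee mm [  -0.3829   -0.3639 -107.0545]
[0.4325 0.0662 0.177 ]
```

```bash
python3 -m inch '87 -0.01 -0.01 -0.8 0; 87 -0.01 -0.01 -1.7 0; 87 -0.01 -0.01 -2.6 0; 87 -0.01 -0.01 -3.5 0; 87 -0.01 -0.01 -4.3 0; 87 -0.01 -0.01 -4.8 0; 87 -0.01 -0.01 -4.97 0; 87 -0.01 -0.01 -4.97 0; 45 -0.01 -0.01 -4.97 0; 45 -0.01 -0.01 -4.97 0' | sed -n '1,2p;4,6p'
python3 -m inch '45 0 0 0 0; 45 0 0 0 0; 45 0 0 0 0; 45 0 0 0.1 0; 45 0 0 0.6 0; 45 0 0 1.4 0; 45 0 0 2.4 0; 45 0 0 3.4 0; 45 0 0 4.2 0; 45 0 0 4.7 0'| sed -n '1,2p;4,6p'
```

```text
clock: 19.87
ee_pos: [0.4333, 0.0659, 0.0288]
contact_force: [0.5, 0.7, 0.4]
finger_gap: 0.0768
grasp_force: 0.0
clock: 20.7
ee_pos: [0.433, 0.066, 0.1717]
contact_force: [-0.2, 0.1, -1.9]
finger_gap: 0.0631
grasp_force: 29.8
```

```bash
python3 -m inch '45 0.3 0.6 0 0; 45 0.8 1.7 0 0; 45 1.3 2.8 0 0; 45 1.8 3.9 0 0; 45 2.3 5 0 0; 45 2.7 5.9 0 0; 45 2.93 6.38 0 0; 45 2.93 6.38 0 0; 45 2.93 6.38 0 0; 45 2.93 6.38 0 0' | head -2
python3 -m inch '45 0 0 0 0; 45 0 0 -0.3 0; 45 0 0 -0.7 0; 45 0 0 -1 0; 45 0 0 -1 0; 45 0 0 -1 0; 45 0 0 -1 0; 45 0 0 -1 0; 45 0 0 -1 0; 45 0 0 -1 0' | sed -n '1,6p'
python3 - <<'E'
from h import *
np.set_printoptions(precision=4,suppress=True)
o=readout.get_obs()
im,*_=rel(np.r_[o['ee_pos'][:2],o['ee_pos'][2]+.042]);s=grab_frame('side')
cv2.imwrite('pics/ws7.png',np.hstack([im[80:380,100:420],cv2.resize(s[80:230,140:300],None,fx=2,fy=2)]))
S=cam('side');th=np.linspace(0,6.28,100)
X=np.c_[o['ee_pos'][0]+.034*np.cos(th),o['ee_pos'][1]+.034*np.sin(th),th*0+o['ee_pos'][2]-.0285,th*0+1]
p=(S[0]@(S[1]@X.T)[:3]);p=(p[:2]/p[2]);print('expect L R bottom',p[0].min(),p[0].max(),p[1].max())
E
```

```text
clock: 21.53
ee_pos: [0.519, 0.2563, 0.1686]
clock: 22.37
ee_pos: [0.5205, 0.2575, 0.1394]
tool_rot: [[0.999, 0.053, 0.001], [0.053, -0.999, 0.0], [0.001, -0.0, -1.0]]
contact_force: [0.1, 1.1, -0.8]
finger_gap: 0.0628
grasp_force: 29.8
ee [0.5205 0.2575 0.1394] px [252.4211 276.2233] P [0.5211 0.2598 0.1814] P-ee mm [ 0.6465  2.3373 42.    ]
expect L R bottom 211.19231750972935 238.47428573109912 123.30126271431003
```

View pics/ws7.png

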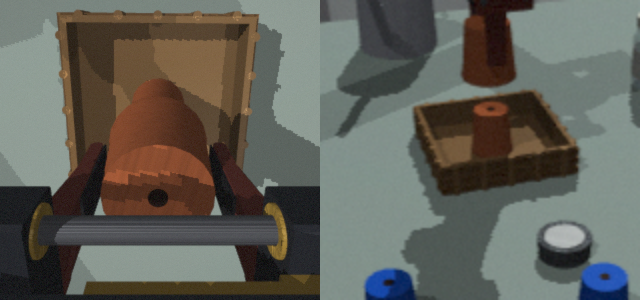

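The large pot is held upright and centred with its dot at (258,278), and its rim in the side view matches the expected pixels. Lowering it.

```bash
python3 -m inch '45 0 -0.01 -0.6 0; 45 0 -0.01 -1.1 0; 45 0 -0.01 -1.6 0; 45 0 -0.01 -2 0; 45 0 -0.01 -2.4 0; 45 0 -0.01 -2.8 0; 45 0 -0.01 -3.05 0; 45 0 -0.01 -3.25 0; 45 0 -0.01 -3.35 0; 45 0 -0.01 -3.35 0'
python3 -m inch '45 0 0 0 0; 45 0 0 -0.03 0; 45 0 0 -0.06 0; 45 0 0 -0.09 0; 45 0 0 -0.11 0; 45 0 0 -0.13 0; 45 0 0 -0.14 0; 45 0 0 -0.14 0; 45 0 0 -0.14 0; 45 0 0 -0.14 0'
```

```text
clock: 23.3
ee_pos: [0.52, 0.257, 0.0381]
tool_rot: [[0.999, 0.053, -0.001], [0.053, -0.999, -0.0], [-0.001, 0.0, -1.0]]
contact_force: [-0.0, -0.5, -1.1]
finger_gap: 0.0634
grasp_force: 29.8
clock: 24.13
ee_pos: [0.5203, 0.2571, 0.0346]
tool_rot: [[0.999, 0.053, 0.0], [0.053, -0.999, 0.0], [0.0, -0.0, -1.0]]
contact_force: [-1.1, -0.1, 5.2]
finger_gap: 0.0635
grasp_force: 30.1
```

```bash
python3 -m inch '70 0 0 0 0; 87 0 0 0 0; 87 0 0 0 0; 87 0 0 0 0; 87 0 0 0.3 0; 87 0 0 1 0; 87 0 0 2 0; 87 0 0 3.2 0; 87 0 0 4.2 0; 87 0 0 5 0' | head -2
python3 -m inch '87 0 0 0.8 0; 87 0 0 1.2 0; 87 0 0 1.2 0; 87 0 0 1.2 0; 87 0 0 1.2 0; 87 0 0 1.2 0; 87 0 0 1.2 0; 87 0 0 1.2 0; 87 0 0 1.2 0; 87 0 0 1.2 0' | head -2
python3 - <<'E'
from h import *
np.set_printoptions(precision=4,suppress=True)
im,C,o,a=rel([.521,.257,.076]);s=grab_frame('side');t=grab_frame('top');cv2.imwrite('pics/s8.png',s);cv2.imwrite('pics/t8.png',t)
S=cam('side');T=cam('top');b=fdot(s,S,[.5203,.257,.076],4,6);c=fdot(t,T,[.5203,.257,.076],4,6);print(tri(T,c,S,b),tri(T,c,C,a))
E
```

```text
clock: 24.97
ee_pos: [0.5209, 0.2573, 0.1875]
clock: 25.8
ee_pos: [0.52, 0.2569, 0.2198]
ee [0.52   0.2569 0.2198] px [257.384  180.3269] P [0.5192 0.2567 0.076 ] P-ee mm [  -0.7955   -0.1901 -143.7514]
(array([nan, nan, nan]), np.float64(nan)) (array([0.5193, 0.2573, 0.0779]), np.float64(0.000924026482000821))h.py:28: RuntimeWarning: invalid value encountered in divide
  return np.array([(w*xx).sum(),(w*yy).sum()])/w.sum()
```

```bash
python3 -m inch '87 0.2 -0.5 0 0; 87 0.6 -1.5 0 0; 87 1.1 -2.6 0 0; 87 1.6 -3.8 0 0; 87 2.1 -5 0 0; 87 2.6 -6.2 0 0; 87 3.1 -7.4 0 0; 87 3.6 -8.6 0 0; 87 4.1 -9.8 0 0; 87 4.6 -10.9 0 0' | head -2
python3 -m inch '87 0.24 -0.5 -0.3 0; 87 0.34 -0.77 -0.9 0; 87 0.34 -0.77 -1.5 0; 87 0.34 -0.77 -1.8 0; 87 0.34 -0.77 -2 0; 87 0.34 -0.77 -2 0; 87 0.34 -0.77 -2 0; 87 0.34 -0.77 -2 0; 87 0.34 -0.77 -2 0; 87 0.34 -0.77 -2 0' | head -2
python3 - <<'E'
from h import *
np.set_printoptions(precision=4,suppress=True)
im,C,o=shot();print(o['ee_pos'])
cv2.imwrite('pics/w9.png',im)
p=C[0]@(C[1]@np.r_[.6686,-.0931,.01,1])[:3];p=p[:2]/p[2]
m,st,cc=comp(redmask(im),p);k=cv2.findContours(m.astype(np.uint8),0,1)[0][0];el=cv2.fitEllipse(cv2.convexHull(k).astype(np.float32))
print(p,st,el);[print(z,plane(C,el[0],z)) for z in (.014,.010)]
q=[plane(C,x,.014) for x in ((el[0][0]-el[1][1]/2,el[0][1]),(el[0][0]+el[1][1]/2,el[0][1]))];print('diam',np.linalg.norm(q[0]-q[1]))
E
```

```text
clock: 26.78
ee_pos: [0.6587, -0.0723, 0.2203]
clock: 27.62
ee_pos: [0.6689, -0.0929, 0.1613]
[ 0.6689 -0.0929  0.1613]
[257.3678 178.5345] [ 229  152   59   56 2580] ((258.05474853515625, 179.5322265625), (56.22880935668945, 58.1579704284668), 89.99777221679688)
0.014 [ 0.6685 -0.0939  0.014 ]
0.01 [ 0.6675 -0.0939  0.01  ]
diam 0.06453046171172085
```

View pics/w9.png

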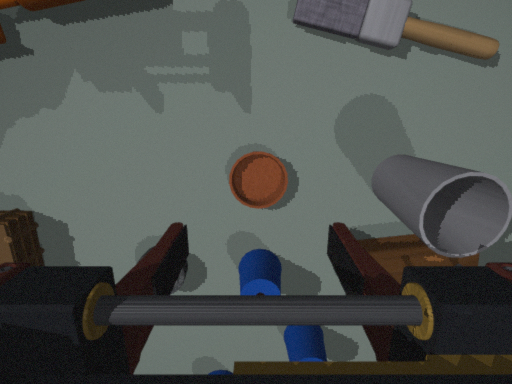

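The saucer is at (258,180), about 1 mm off the tool axis. The tumbler's mouth is at (466,213), so I check that the gripper body clears it.

```bash
python3 - <<'E'
from h import *
o=readout.get_obs();print(plane(cam('wrist',o),(466,213),.115),plane(cam('top'),(382,107),.115),o['ee_pos'])
E
```

```text
[ 0.67644814 -0.25424667  0.115     ] [ 0.67323014 -0.25037836  0.115     ] [ 0.66881853 -0.09298314  0.16112387]
```

```bash
python3 -m inch '87 -0.02 -0.02 -0.8 0; 87 -0.02 -0.02 -1.7 0; 87 -0.02 -0.02 -2.6 0; 87 -0.02 -0.02 -3.5 0; 87 -0.02 -0.02 -4.3 0; 87 -0.02 -0.02 -4.9 0; 87 -0.02 -0.02 -5.15 0; 87 -0.02 -0.02 -5.25 0; 87 -0.02 -0.02 -5.26 0; 87 -0.02 -0.02 -5.26 0' | sed -n '1,2p;4,6p'
python3 -m inch '50 0 0 0 0; 50 0 0 0 0; 50 0 0 0 0; 50 0 0 0 0; 50 0 0 0 0; 50 0 0 0.1 0; 50 0 0 0.3 0; 50 0 0 0.7 0; 50 0 0 1.2 0; 50 0 0 1.5 0'| sed -n '1,2p;4,6p'
```

```text
clock: 28.5
ee_pos: [0.6688, -0.0939, 0.0036]
contact_force: [0.7, -0.7, -0.1]
finger_gap: 0.0873
grasp_force: 0.0
clock: 29.33
ee_pos: [0.6685, -0.0939, 0.0494]
contact_force: [0.6, -0.2, -0.4]
finger_gap: 0.0654
grasp_force: 30.0
```

```bash
python3 -m inch '50 0 0 0.6 0; 50 0 0 1.5 0; 50 0 0 2.5 0; 50 0 0 3.4 0; 50 -0.2 0.4 4 0; 50 -0.5 1.2 4.2 0; 50 -1 2.2 4.2 0; 50 -1.4 3.3 4.2 0; 50 -1.9 4.4 4.2 0; 50 -2.3 5.5 4.2 0' | head -2
python3 -m inch '50 -0.4 1 0 0; 50 -0.9 2.1 0 0; 50 -1.3 3.2 0 0; 50 -1.75 4.2 0 0; 50 -2.2 5.2 0 0; 50 -2.5 5.9 0 0; 50 -2.63 6.19 0 0; 50 -2.63 6.19 0 0; 50 -2.63 6.19 0 0; 50 -2.63 6.19 0 0' | head -2
python3 -m inch '50 0 0 -0.2 0; 50 0 0 -0.6 0; 50 0 0 -1 0; 50 0 0 -1.4 0; 50 0 0 -1.5 0; 50 0 0 -1.5 0; 50 0 0 -1.5 0; 50 0 0 -1.5 0; 50 0 0 -1.5 0; 50 0 0 -1.5 0' | sed -n '1,6p'
python3 - <<'E'
from h import *
im,C,o=shot();s=grab_frame('side')
cv2.imwrite('pics/ws10.png',np.hstack([im[80:380,100:420],cv2.resize(s[60:210,140:300],None,fx=2,fy=2)]))
E
```

```text
clock: 30.17
ee_pos: [0.5976, 0.0725, 0.1743]
clock: 31.0
ee_pos: [0.5207, 0.2558, 0.1737]
clock: 31.83
ee_pos: [0.5204, 0.2571, 0.1291]
tool_rot: [[0.999, 0.053, 0.001], [0.053, -0.999, 0.001], [0.001, -0.0, -1.0]]
contact_force: [-0.7, 0.4, -0.4]
finger_gap: 0.0652
grasp_force: 30.0
```

View pics/ws10.png

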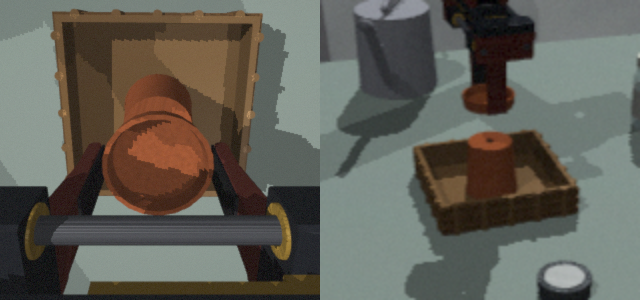

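The saucer is held level, at (258,242) in the full wrist frame, directly over the nest. Lowering it.

```bash
python3 -m inch '50 0 0 -0.3 0; 50 0 0 -0.6 0; 50 0 0 -0.9 0; 50 0 0 -1.15 0; 50 0 0 -1.35 0; 50 0 0 -1.45 0; 50 0 0 -1.53 0; 50 0 0 -1.53 0; 50 0 0 -1.53 0; 50 0 0 -1.53 0' | sed -n '1,6p'
python3 -m inch '50 0 0 0 0; 50 0 0 -0.03 0; 50 0 0 -0.06 0; 50 0 0 -0.08 0; 50 0 0 -0.1 0; 50 0 0 -0.12 0; 50 0 0 -0.13 0; 50 0 0 -0.13 0; 50 0 0 -0.13 0; 50 0 0 -0.13 0'
```

```text
clock: 32.77
ee_pos: [0.5202, 0.2571, 0.0829]
tool_rot: [[0.999, 0.053, 0.001], [0.053, -0.999, 0.0], [0.001, -0.0, -1.0]]
contact_force: [-0.1, -0.2, -0.4]
finger_gap: 0.0654
grasp_force: 30.0
clock: 33.6
ee_pos: [0.5201, 0.2571, 0.0789]
tool_rot: [[0.999, 0.053, 0.001], [0.053, -0.999, 0.0], [0.001, -0.0, -1.0]]
contact_force: [-1.0, 0.2, 4.0]
finger_gap: 0.0652
grasp_force: 30.0
```

Contact came at the expected height. Release and retreat.

```bash
python3 -m inch '70 0 0 0 0; 80 0 0 0 0; 86 0 0 0 0; 86 0 0 0 0; 86 0 0 0 0; 86 0 0 0.2 0; 86 0 0 0.7 0; 86 0 0 1.5 0; 86 0 0 2.4 0; 86 0 0 3.3 0' | head -2
python3 -m inch '86 0 0 0.8 0; 86 0 0 1.4 0; 86 0 0 1.6 0; 86 0 0 1.6 0; 86 0 0 1.6 0; 86 0 0 1.6 0; 86 0 0 1.6 0; 86 0 0 1.6 0; 86 0 0 1.6 0; 86 0 0 1.6 0' | head -2
python3 - <<'E'
from h import *
im,C,o=shot();s=grab_frame('side')
p=C[0]@(C[1]@np.r_[.52,.257,.088,1])[:3];p=p[:2]/p[2];print('expected centre',p,o['ee_pos'])
cv2.imwrite('pics/ws11.png',np.hstack([im[30:330,100:420],cv2.resize(s[60:260,140:354],None,fx=1.5,fy=1.5)]))
E
```

```text
clock: 34.43
ee_pos: [0.5194, 0.2568, 0.1787]
clock: 35.27
ee_pos: [0.5196, 0.2569, 0.225]
expected centre [257.1657424  180.83869909] [0.51962424 0.25690012 0.22499973]
```

View pics/ws11.png

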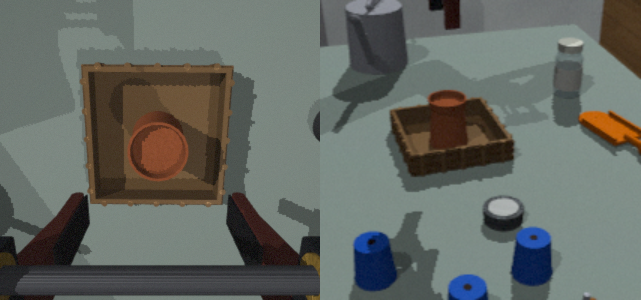

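The saucer lies level on the large pot, centred at about (258,180) in the full wrist frame where (257,181) was expected. The nest is in the middle of the bin and the tin and decoys are untouched.

```bash
python3 -c "
from plant import arm
print(arm.close_job())"
```

```text
the job is handed in; nothing more can be done
None
```

The job is handed in at about 35 s: the small, medium and large pots are nested mouth down in the middle of the bin with the saucer centred on top, every piece set down gently, and the tumbler, scraper, tin and blue look-alikes were never touched.

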